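Seat the bush in the guarded hand press

ROBOT

A 6-joint arm with a two-finger parallel gripper is mounted at the origin on a cart in front of the work surface, level with it; the furniture and walls round the work are solid. World frame = base frame: x ahead of the robot, y to its left, z up, the work surface at z = 0. Lengths are in m, angles in rad, forces in N, time in s.
With the tool pointing down it reaches from about 0.375 to 0.9 m from the base axis. Payload 3.1 kg.
Tool frame: the origin (TCP) lies between the finger pads; the fingertips stand 25 mm ahead of it and the grasp point (between the pads) lies 6 mm ahead of it; x points along the fingers, y is the direction in which the jaws open and shut, and the axes are right-handed (so a half turn about x gives the same grasp; the last joint's range is limited). The gripper opens to 85 mm and grips with 20 to 120 N. Pads are 22 mm wide; open, the fingers measure 114 mm over their backs; the gripper's body (76 mm by 85 mm) begins 54 mm behind the grasp point. The pads swing forward as they close: fully open they stand 13 mm farther back than shut.
Start: joints at [0.969, 0.527, 1.433, -0, 1.181, -0.178], TCP at [0.257, 0.57, 0.256] pointing down, gripper open.
Joint ranges: [-3.08, 3.08], [-0.75, 2.2], [0.22, 2.44], [-1.43, 4.57], [0, 2.65], [-2.85, 2.85]. Speed limits (rad/s): [2.79, 2.79, 3.14, 3.14, 3.14, 3.14].

INTERFACE

Orientations are given as a unit quaternion [x, y, z, w].
In Python, from station import manip, viewer, workorder gives the robot as it stands.
- The arm moves only by the shell command python3 -m crank 'ROWS' [FORCE]. ROWS is JSON, one flat list of numbers, 5 for each row, row after row: the opening, from 0 (shut) to 1 (fully open), then the shift along the world's x, y, z in mm, then the turn about the world's z in rad. A call has 1 to 10 rows; each row is the pose to reach, as a shift and turn from the pose commanded when the call began; what a row does not reach only later rows make up. A row lasts 1/8 s, in which the tool goes at most 62.5 mm and 10.7 degrees, less where a joint would pass 70% of its speed; a pose out of reach is approached as far as the arm can. A call with a gripper value outside its range is refused whole. The fingers move at their own pace and stop on an object; FORCE is the grip in N (left out, the last holds). Time passes only in rows, so rows that repeat a pose let the fingers close. It gives the time, the measured TCP pose, the force and the opening at its end, in the units of the state.
- manip.sense(): the state, without advancing time (a new reading comes with each control period).
- viewer.snapshot(name): name is "scene" or "top"; returns a dict with "img" (400x640x3 uint8, red, green, blue), "range_z" (400x640 float32, m along the optical axis (not along the pixel's ray), 0 where there is no reading), "fx", "fy", "cx", "cy" (pixels), "origin" and "attitude" of the camera in the world. Camera axes: x right, y down, z forward; pixel columns grow to the right and rows downward; lengths in m; the calibration is good to about 2 mm. A picture is of the moment at which its call begins.
- workorder.sign_off(): hands the job in, once; it reports no verdict.
The state is a dict: "t": time; "q": joint angles; "qd": joint speeds; "tau": joint torques, N m; "tcp_pos": TCP position; "tool_rot": TCP orientation; "force": force on the tool from outside, world axes, zero at the start; "ft_torque": the same for the moment, N m; "finger_gap": opening from 0.0 (shut) to 1.0 (fully open).
Only numpy, scipy, OpenCV 4.12 (cv2) and the standard library are available. Lean on these libraries where they do the work, as an engineer would, in place of code of your own. Each camera call takes 0.05 s, during which the arm holds its last target.

TASK

Work the small guarded hand press with the fingertips, only pushing and pressing: gently push its loading slide all the way in to its stop, then reach through the window in the sloping guard and gently press the lever paddle fully down to its stop so that the brass bush is seated, and let the lever come back up. Do not touch the guard or the rim of its window. The other things on the bench are not picked up or moved.

Things in the scene. Friction and masses are not known exactly. Their poses are not given: they have to be found in the camera images.
- press: Fixed hand press, grey bed 210 x 180 mm, 14 mm thick. Origin on the bench top in the middle of the bed. Its +x points from its front (push plate, robot side) to its back, +y to its left seen from the robot, z up. It may stand turned by up to 0.3 rad. The highest part is the guard, 175 mm above the bench. A bench vice, up to 156 mm tall, stands to the right in front of it (bench y within 90 mm of zero, x below 0.5 m).
- guard: Guard hood fixed to the press, never to be touched; same origin and axes as press. Aluminium front sheet, 172 mm wide and 4 mm thick, rising backwards at 30 degrees to the level from its lower edge (x -100, height 85 mm) to its upper edge (x +56, height 175 mm), with a rectangular window. Below the lower edge an upright strip hangs from height 85 to 55 mm at x -100; the slide passes under it. Clear cheeks stand at y -84 and y +84.
- window (a point): Centre of the window, in the outer face of the sloping sheet, 122.5 mm above the bench, at press x -35, y 0. Axes are those of the press. The window is 74 mm wide (along press y) and 110 mm long up the slope, that is 95 mm along press x. Nothing is in it; the paddle lies below its middle.
- paddle (a point): Centre of the top face of the black lever paddle, 38 mm wide along press y and 30 mm along press x. With the lever up it is level, 105 mm above the bench, straight below the window's centre by 17 mm. It is 100 mm in front of the lever's pivot and sinks 25 mm until the lever is at its stop, staying under the window.
- lever (a joint): Lever angle in rad: 0 up at rest, 0.25 fully down at its stop. A spring lifts it back when let go. At the paddle it takes about 3 N to start, and about 8 N near the bottom where the ram also pushes in the bush.
- push_plate (a point): Centre of the front face of the loading slide's upright push plate, dark steel, 46 mm wide along press y, 50 mm tall (from 16 to 66 mm above the bench), 7 mm thick. The face looks to press -x. With the slide home it lies 147 mm in front of the press origin, 45 mm in front of the guard.
- slide (a joint): Loading slide position in m: 0 fully out, 0.050 fully home against its stop under the ram; it grows towards press +x. Friction of about 2 N; it stays where it is left; the stop is rigid and is not to be forced (60 N is too much).
- bush (a joint): How far the brass bush (26 mm flange, standing in the middle of the slide's carrier) has been pressed in, in m: 0 standing proud, 0.007 seated. Only the ram pushes it, with the slide home, in the last two thirds of the lever's travel; about 5 N, and it stays in.
- spare_hub: Loose white wheel hub, 60 x 110 x 60 mm, to the right of the press, to be left alone. Origin at the centre of its underside.
- mug_1: Loose orange mug, 101 mm tall, behind and to the right of the press, to be left alone. Origin at the centre of its underside.
- tape_1: Loose small roll of black tape, 58 mm across, 19 mm tall, near the front edge, left of the vice, to be left alone. Origin at the centre of its underside.

How it is judged:
On the way, in this order (a step that is already met when the one before it is completed fails the run):
1. the slide is pushed home (within 3 mm of its stop) with the lever still up (value of joint slide above 0.047 m and value of joint lever below 0.04 rad), for 0.2 s.
2. the lever is pressed down to its stop (0.225 rad or more) with the slide home (value of joint lever above 0.225 rad and value of joint slide above 0.047 m), for 0.1 s.
At the end, for the whole second after the job is handed in: the slide is within 3 mm of its stop, the bush is pressed in by at least 5 of its 7 mm, and the lever is back up (under 0.04 rad) (all of step 1 and value of joint bush above 0.005 m); the robot touches nothing.
It fails at once if the press is forced: pushed by the fingers with over 60 N (contact force between the fingers and press above 60 N).
It fails at once if the guard is touched (over 0.5 N) (contact force between any of the fingers, the arm and guard above 0.5 N).
It fails at once if another thing on the bench is moved by more than 20 mm or lifted (distance of any of spare_hub, mug_1, tape_1 from where it was at the start of the episode above 0.02 m).
It also fails if it takes over 48 s, if anything falls off the work surface, if the arm or the gripper's body presses on something with over 40 N, if the wrist force passes 120 N, or if a joint passes its speed limit or range.

## Working session

There is one attempt and no reset: what is moved stays moved. The work goes in short steps, Python scripts to look and compute and a shell command to move; the robot and the scene stay as the last step left them, time stands still between calls to the robot, and variables do not carry over. Pictures are saved under pics/ and viewed, and the job is handed in when it is done.

```bash
ls; mkdir -p pics
python3 - <<'E'
from station import manip, viewer
import cv2,numpy as np
for n in ("scene","top"):
    s=viewer.snapshot(n); cv2.imwrite(f"pics/{n}0.png",s["img"][:,:,::-1]); np.savez(f"{n}0.npz",**s)
    print(n,s["fx"],s["fy"],s["cx"],s["cy"],s["origin"],s["attitude"])
print(manip.sense())
E
```

```text
pics
scene 439.4861042923422 439.4861042923422 324.11182923842944 200.37222106996575 [0.28129781 0.65396794 0.792524  ] [-0.21263424  0.90933786 -0.35000948  0.0733805 ]
top 447.9928942638582 447.9928942638582 322.97760399483957 200.11653196174834 [0.36406479 0.10664888 1.29304198] [ 0.71047706 -0.70039129  0.04234706 -0.053676  ]
{'t': 0.1, 'q': array([ 9.68498057e-01,  5.28400483e-01,  1.43381074e+00, -5.73810777e-06,
        1.18141229e+00, -1.78492031e-01]), 'qd': array([ 7.62224116e-04, -1.41359511e-03, -3.15123836e-03, -1.05985921e-03,
       -9.69806112e-06,  4.78482654e-04]), 'tau': array([-5.18874131e-04, -4.43305349e+01, -1.78587037e+01, -2.69235761e-04,
        3.88758257e-03,  4.11789813e-06]), 'tcp_pos': array([0.25663502, 0.56920292, 0.25540304]), 'tool_rot': array([ 0.14805375,  0.69156183, -0.14938316,  0.69101881]), 'force': array([-0.26641434, -0.21046184, -0.92850248]), 'ft_torque': array([-0.01894483,  0.01745129,  0.04340715]), 'finger_gap': 1.0042718979966663}
```

View pics/scene0.png

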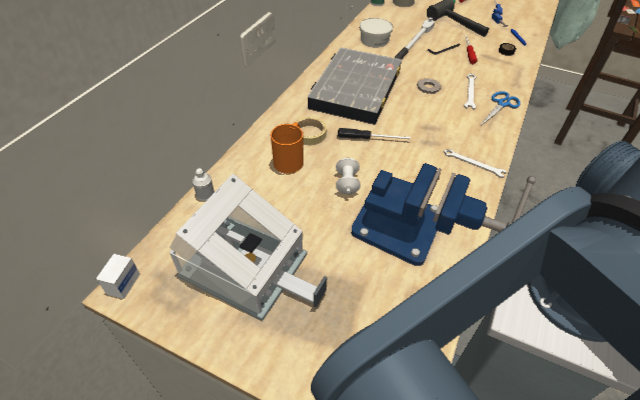

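View pics/top0.png

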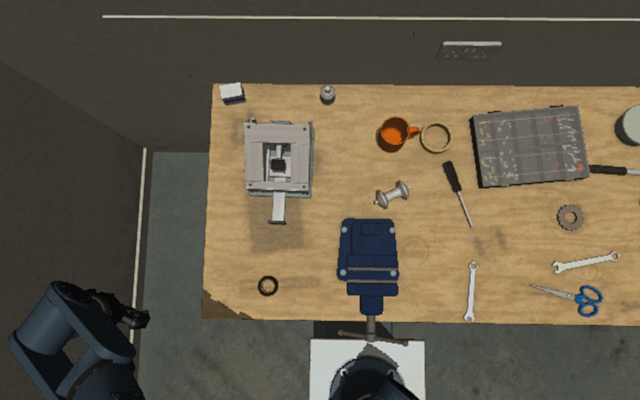

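The scene view shows the press at about (240,250), with its window and black paddle near (250,242) and the push plate at (320,291). In the top view the press is at (278,160), the paddle at (279,165) and the plate at (277,221). The tape is at (268,286) and the vice at (368,255). Next I'll enlarge and measure.

```bash
cat > h.py <<'E'
import numpy as np,cv2
from scipy.spatial.transform import Rotation as R
def load(n): return dict(np.load(n))
def cloud(s):
    z=s["range_z"]; v,u=np.mgrid[:z.shape[0],:z.shape[1]]
    p=np.stack([(u-s["cx"])/s["fx"]*z,(v-s["cy"])/s["fy"]*z,z],-1)
    w=R.from_quat(s["attitude"]).apply(p.reshape(-1,3)).reshape(p.shape)+s["origin"]
    w[z==0]=np.nan; return w
def proj(s,P):
    p=R.from_quat(s["attitude"]).inv().apply(np.atleast_2d(P)-s["origin"])
    return np.c_[p[:,0]/p[:,2]*s["fx"]+s["cx"],p[:,1]/p[:,2]*s["fy"]+s["cy"]]
def onplane(s,u,v,h):
    d=R.from_quat(s["attitude"]).apply([(u-s["cx"])/s["fx"],(v-s["cy"])/s["fy"],1.]); o=s["origin"]
    return o+d*(h-o[2])/d[2]
E
python3 - <<'E'
from h import *
a=load("scene0.npz");b=load("top0.npz")
c=a["img"][165:325,160:340,::-1]; cv2.imwrite("pics/s1.png",cv2.resize(c,None,fx=4,fy=3.7,interpolation=cv2.INTER_CUBIC))
c=b["img"][105:235,230:330,::-1]; cv2.imwrite("pics/t1.png",cv2.resize(c,None,fx=4.5,fy=4.5,interpolation=cv2.INTER_CUBIC))
for s,pts in((a,[(250,242),(320,291),(380,270),(230,210)]),(b,[(279,165),(277,221),(277,210),(268,286),(252,160),(306,160),(220,250)])):
    w=cloud(s)
    for u,v in pts: print(u,v,w[v,u].round(4))
E
```

```text
250 242 [0.623  0.2558 0.1041]
320 291 [0.4671 0.2647 0.0529]
380 270 [ 0.3891  0.1324 -0.0034]
230 210 [0.6745 0.2359 0.1515]
279 165 [0.6209 0.2477 0.1048]
277 221 [0.4724 0.2537 0.062 ]
277 210 [0.5071 0.2591 0.025 ]
268 286 [0.2923 0.2811 0.0022]
252 160 [0.6292 0.3178 0.1254]
306 160 [0.6306 0.1734 0.1269]
220 250 [ 0.3919  0.4235 -0.0018]
```

View pics/s1.png

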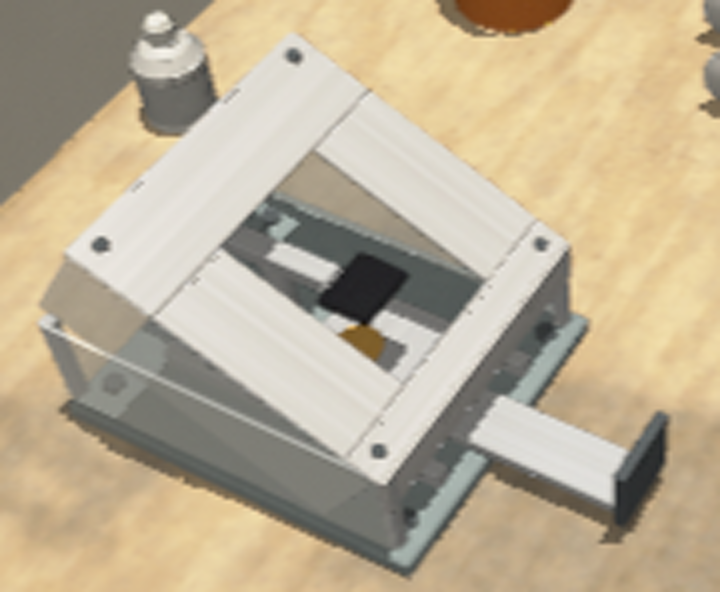

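View pics/t1.png

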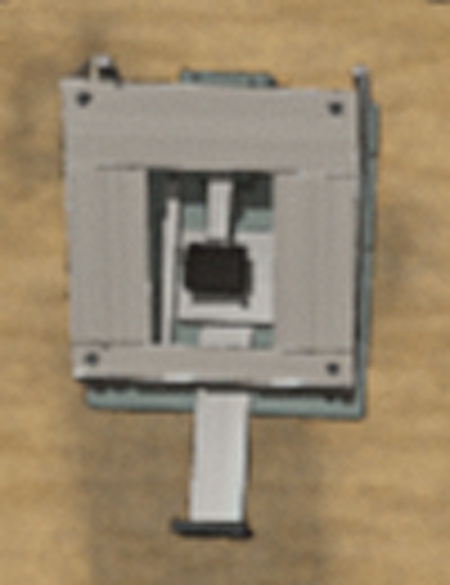

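```bash
cat > m.py <<'E'
from h import *
a=load("scene0.npz");b=load("top0.npz")
def ray(s,u,v):
    return s["origin"],R.from_quat(s["attitude"]).apply(np.array([(u-s["cx"])/s["fx"],(v-s["cy"])/s["fy"],1.]))
def tri(p,q):
    o1,d1=ray(a,*p);o2,d2=ray(b,*q)
    t=np.linalg.lstsq(np.c_[d1,-d2],o2-o1,rcond=None)[0]
    x,y=o1+t[0]*d1,o2+t[1]*d2
    return (x+y)/2,np.linalg.norm(x-y)
S=lambda x,y:((x+.5)/4-.5+160,(y+.5)/3.7-.5+165)
T=lambda x,y:((x+.5)/4.5-.5+230,(y+.5)/4.5-.5+105)
F=dict(Uy_pos=((222,250),(149,168)),Uy_neg=((318,152),(272,172)),Ly_neg=((487,278),(274,352)),Ly_pos=((402,382),(152,345)),
 boltUL=((101,244),(83,98)),boltUR=((293,56),(336,108)),boltLR=((541,243),(333,369)),boltLL=((379,451),(92,358)),pad=((364,288),(217,271)),plUL=((615,480),(172,527)),plUR=((667,415),(251,530)))
P={}
for k,(p,q) in F.items():
    x,e=tri(S(*p),T(*q)); P[k]=x; print(k,x.round(4),round(e,4))
print("win c",np.mean([P[k] for k in list(F)[:4]],0),"bolts c",np.mean([P[k] for k in list(F)[4:8]],0))
for i,j in(("boltUL","boltUR"),("boltLL","boltLR"),("Uy_pos","Uy_neg"),("Ly_pos","Ly_neg"),("plUL","plUR")):
    d=P[i]-P[j]; print("yaw y",np.arctan2(-d[0],d[1]),np.linalg.norm(d))
for i,j in(("boltUL","boltLL"),("boltUR","boltLR"),("Uy_pos","Ly_pos"),("Uy_neg","Ly_neg")):
    d=P[i]-P[j]; print("yaw x",np.arctan2(d[1],d[0]),np.linalg.norm(d))
# plane fits
for n,s in(("scene",a),("top",b)):
    w=cloud(s); hsv=cv2.cvtColor(s["img"],cv2.COLOR_RGB2HSV)
    near=(abs(w[...,0]-.63)<.13)&(abs(w[...,1]-.25)<.12)
    m=near&(hsv[...,1]<60)&(hsv[...,2]>120)&(w[...,2]>.1)&(w[...,2]<.172)
    p=w[m]
    for _ in range(4):
        c=p.mean(0);nn=np.linalg.svd(p-c,full_matrices=False)[2][2]; nn*=np.sign(nn[2]); p=p[abs((p-c)@nn)<.004]
    print(n,"plane",len(p),nn,"tilt",np.degrees(np.arccos(nn[2])),"yaw",np.arctan2(-nn[1],-nn[0]), "c",c)
    m=near&(hsv[...,2]<60)&(w[...,2]>.098)&(w[...,2]<.112)
    p=w[m]; print(n,"paddle",len(p),p.mean(0),p.min(0),p.max(0))
    m=(abs(w[...,0]-.47)<.04)&(abs(w[...,1]-.255)<.06)&(hsv[...,2]<90)&(w[...,2]>.015)
    p=w[m]; print(n,"plate",len(p),np.median(p,0),p.min(0),p.max(0))
E
python3 m.py
```

```text
Uy_pos [0.6741 0.2879 0.1425] 0.0006
Uy_neg [0.6706 0.2148 0.1448] 0.0033
Ly_neg [0.5753 0.2167 0.0927] 0.002
Ly_pos [0.5789 0.2909 0.0916] 0.0019
boltUL [0.7085 0.3236 0.1684] 0.0002
boltUR [0.7046 0.1773 0.1669] 0.0001
boltLR [0.5655 0.1808 0.0879] 0.0006
boltLL [0.5703 0.3277 0.0865] 0.0001
pad [0.6238 0.2521 0.0973] 0.0018
plUL [0.4718 0.2798 0.0594] 0.0032
plUR [0.4697 0.2313 0.0536] 0.0001
win c [0.62474174 0.25257584 0.11793302] bolts c [0.63723976 0.25234144 0.12740512]
yaw y -0.02620679841144761 0.14627800075437883
yaw y -0.03280398719387444 0.14698984628652603
yaw y -0.04754588919579339 0.07329102824368464
yaw y -0.047430458736907904 0.0743747080941093
yaw y -0.04444117046039365 0.04891515804931888
yaw x -0.029790670179958293 0.16066632809371625
yaw x -0.024668382946719435 0.16005541985503943
yaw x -0.03153688416276283 0.10804540544190865
yaw x -0.019874013355393388 0.10863555712366274
scene plane 2001 [-0.48644542  0.0344157   0.87303288] tilt 29.186983990083906 yaw -0.07063167251721378 c [0.6512216  0.22656984 0.13779928]
scene paddle 241 [0.62179587 0.25573533 0.1036226 ] [0.60658142 0.23521342 0.10002982] [0.63707289 0.27374996 0.10723588]
scene plate 164 [0.46667342 0.26882141 0.04296349] [0.46543003 0.24137276 0.01509925] [0.47718971 0.28321639 0.06602597]
top plane 2001 [-0.49440973  0.01406267  0.86911522] tilt 29.644015672630935 yaw -0.02843568250802236 c [0.65468556 0.25459332 0.13985824]
top paddle 128 [0.62207117 0.25249724 0.10455917] [0.60793575 0.23656179 0.0984983 ] [0.63877849 0.27029754 0.10980966]
top plate 61 [0.46918294 0.25565116 0.06379628] [0.46539347 0.23532347 0.01950428] [0.4760056  0.27836942 0.06993708]
```

```bash
python3 - <<'E'
from scipy.spatial.transform import Rotation as R
print(R.from_quat([ 0.14805375,  0.69156183, -0.14938316,  0.69101881]).as_matrix().round(3))
E
python3 -m crank '[0,0,0,0,0, 0,20,-20,60,0, 0,40,-50,60,0, 0,60,-80,60,0, 0,80,-110,60,0, 0,80,-110,60,0]' 40
python3 - <<'E'
from station import manip, viewer
import cv2,numpy as np
for n in ("scene","top"):
    s=viewer.snapshot(n); cv2.imwrite(f"pics/{n}1.png",s["img"][:,:,::-1]); np.savez(f"{n}1.npz",**s)
E
```

```text
[[-0.001  0.411  0.912]
 [-0.002  0.912 -0.411]
 [-1.    -0.002 -0.   ]]
t: 0.85
tcp_pos: [0.3381, 0.4579, 0.3163]
tool_rot: [0.15, 0.691, -0.15, 0.691]
force: [-0.4, 0.8, 0.1]
finger_gap: 0.0
```

View pics/scene1.png

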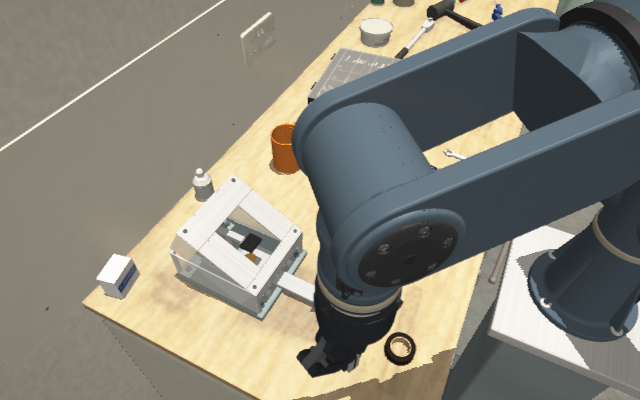

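View pics/top1.png

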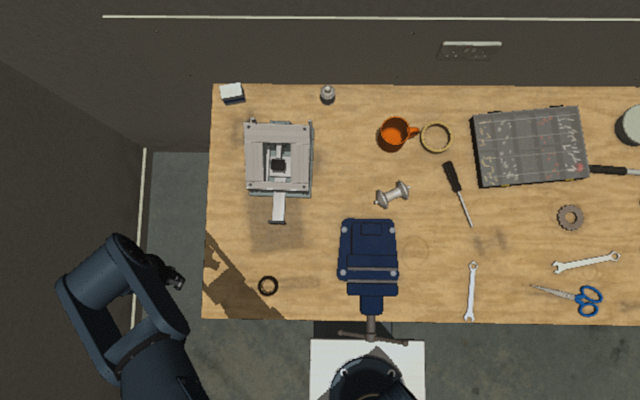

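The scene view shows the shut gripper at about (330,355), seen at an angle and partly hidden by the arm; nothing else has moved. I'll get its shut shape from the depth data.

Run:
```python
from h import *
from station import manip
st=manip.sense(); M=R.from_quat(st["tool_rot"]); t=st["tcp_pos"]; print(t)
for f in("scene1.npz","top1.npz"):
    s=load(f); w=cloud(s).reshape(-1,3); w=w[~np.isnan(w[:,0])]
    p=M.inv().apply(w-t)*1000
    k=(abs(p[:,1])<75)&(abs(p[:,2])<75)&(p[:,0]<60)&(p[:,0]>-140); p=p[k]; print(f,len(p))
    for x in range(-140,60,10):
        q=p[(p[:,0]>=x)&(p[:,0]<x+10)]
        if len(q): print(x,len(q),"y",q[:,1].min().round(),q[:,1].max().round(),"z",q[:,2].min().round(),q[:,2].max().round())
s=load("scene1.npz"); cv2.imwrite("pics/g1.png",cv2.resize(s["img"][280:400,270:430,::-1],None,fx=5,fy=5,interpolation=cv2.INTER_CUBIC))
```

```text
[0.33700582 0.45970189 0.31629409]
scene1.npz 3380
-140 519 y -16.0 38.0 z -37.0 21.0
-130 410 y -14.0 38.0 z -37.0 21.0
-120 386 y -18.0 38.0 z -37.0 22.0
-110 216 y -17.0 38.0 z -37.0 21.0
-100 104 y 31.0 40.0 z -11.0 10.0
-90 178 y 19.0 43.0 z -18.0 10.0
-80 247 y 14.0 54.0 z -19.0 6.0
-70 543 y -61.0 62.0 z -19.0 13.0
-60 131 y -60.0 61.0 z -17.0 12.0
-50 138 y -6.0 53.0 z -17.0 -0.0
-40 140 y -4.0 45.0 z -16.0 7.0
-30 162 y -13.0 37.0 z -13.0 4.0
-20 47 y -13.0 30.0 z -13.0 -6.0
-10 40 y -7.0 14.0 z -11.0 -5.0
0 53 y -13.0 14.0 z -11.0 -4.0
10 54 y -13.0 14.0 z -11.0 -4.0
20 12 y -4.0 8.0 z -11.0 -6.0
top1.npz 507
-140 52 y -36.0 4.0 z 7.0 38.0
-130 54 y -37.0 5.0 z 1.0 37.0
-120 52 y -38.0 6.0 z -2.0 37.0
-110 28 y -38.0 1.0 z -7.0 37.0
-100 18 y -38.0 -33.0 z -8.0 10.0
-90 40 y -42.0 -26.0 z -10.0 11.0
-80 46 y -59.0 -19.0 z -12.0 18.0
-70 109 y -62.0 -18.0 z -12.0 16.0
-60 13 y -57.0 -11.0 z -11.0 17.0
-50 25 y -48.0 -7.0 z -12.0 17.0
-40 26 y -39.0 -15.0 z -1.0 12.0
-30 19 y -38.0 -10.0 z 3.0 14.0
-20 2 y -15.0 -11.0 z 7.0 11.0
-10 7 y -12.0 6.0 z 5.0 11.0
0 6 y -7.0 6.0 z 7.0 11.0
10 9 y -7.0 6.0 z 7.0 11.0
20 1 y -7.0 -7.0 z 6.0 6.0
```

View pics/g1.png

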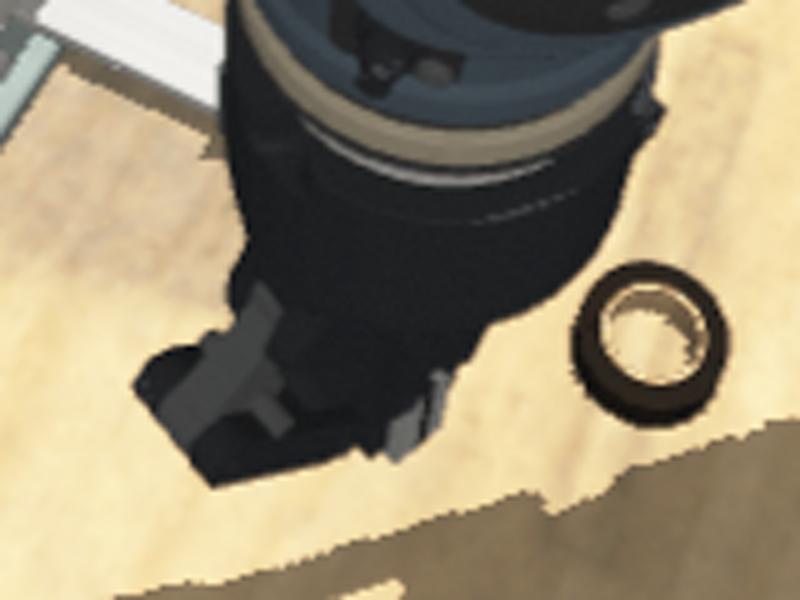

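The shut fingers flare from 28 mm wide at the tips to about ±62 mm near the body along the jaw direction, but are only about ±18 mm thick across it. So I'll put the jaw axis along press x, which fits the sloping 95 x 74 mm window best. The press centre is about (0.6585, 0.2525) with yaw about −0.03. First I'll move above the spot in front of the push plate.

```bash
python3 -m crank '[0,14,-29,0,-0.17, 0,28,-58,0,-0.34, 0,42,-87,0,-0.51, 0,56,-116,0,-0.68, 0,70,-145,0,-0.85, 0,84,-174,0,-1.02, 0,98,-202,0,-1.177, 0,98,-202,0,-1.177, 0,98,-202,0,-1.177]'
python3 - <<'E'
from station import manip, viewer
import cv2,numpy as np
print(manip.sense()["q"])
for n in ("scene","top"):
    s=viewer.snapshot(n); cv2.imwrite(f"pics/{n}2.png",s["img"][:,:,::-1]); np.savez(f"{n}2.npz",**s)
E
```

```text
t: 2.08
tcp_pos: [0.4345, 0.2588, 0.3162]
tool_rot: [0.507, 0.493, -0.507, 0.493]
force: [0.3, 0.7, 0.1]
finger_gap: 0.005
[3.15393797e-01 2.93835785e-01 1.65015765e+00 8.60664696e-04
 1.19784384e+00 3.42815080e-01]
```

View pics/scene2.png

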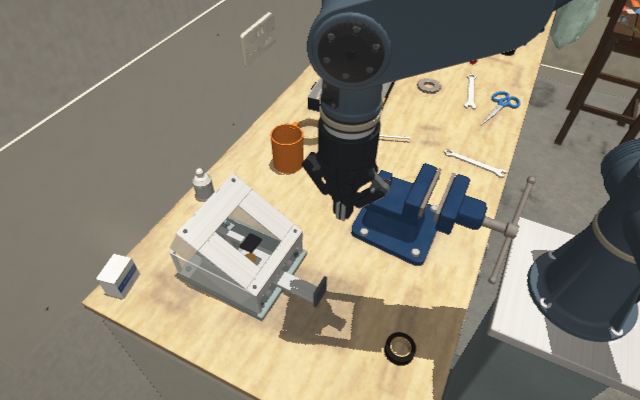

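The scene view shows the gripper shut at (345,190) with its jaw line along press x, well above the bench. The tape at (400,348) and the plate at (322,291) are clear below it.

```bash
python3 - <<'E'
from h import *
from station import manip
st=manip.sense(); M=R.from_quat(st["tool_rot"]); t=st["tcp_pos"]; print(M.as_matrix().round(3))
s=load("scene2.npz"); w=cloud(s).reshape(-1,3); w=w[~np.isnan(w[:,0])]
p=M.inv().apply(w-t)*1000
p=p[(abs(p[:,1])<75)&(abs(p[:,2])<75)&(p[:,0]<60)&(p[:,0]>-140)]
for x in range(-110,40,5):
    q=p[(p[:,0]>=x)&(p[:,0]<x+5)]
    if len(q): print(x,len(q),"y",q[:,1].min().round(),q[:,1].max().round(),"z",q[:,2].min().round(),q[:,2].max().round())
E
python3 -m crank '[0,0,0,-60,0, 0,0,0,-120,0, 0,0,0,-170,0, 0,0,0,-210,0, 0,0,0,-240,0, 0,0,0,-256,0, 0,0,0,-256,0, 0,0,0,-256,0]'
```

```text
[[-0.     1.    -0.027]
 [ 0.    -0.027 -1.   ]
 [-1.    -0.    -0.   ]]
-110 168 y -38.0 32.0 z -40.0 8.0
-105 46 y -38.0 17.0 z -39.0 4.0
-100 24 y -38.0 -29.0 z -14.0 3.0
-95 46 y -40.0 37.0 z -14.0 6.0
-90 83 y -43.0 39.0 z -14.0 5.0
-85 156 y -43.0 40.0 z -21.0 6.0
-80 200 y -48.0 45.0 z -22.0 4.0
-75 216 y -54.0 52.0 z -23.0 3.0
-70 320 y -62.0 60.0 z -23.0 10.0
-65 256 y -62.0 60.0 z -20.0 10.0
-60 168 y -61.0 60.0 z -20.0 -2.0
-55 156 y -58.0 56.0 z -20.0 2.0
-50 164 y -53.0 51.0 z -20.0 3.0
-45 155 y -48.0 50.0 z -20.0 11.0
-40 102 y -44.0 43.0 z -19.0 8.0
-35 161 y -41.0 40.0 z -15.0 10.0
-30 195 y -37.0 38.0 z -16.0 8.0
-25 103 y -33.0 30.0 z -16.0 6.0
-20 59 y -29.0 25.0 z -16.0 -5.0
-15 37 y -15.0 11.0 z -14.0 -4.0
-10 32 y -14.0 11.0 z -13.0 -5.0
-5 44 y -15.0 13.0 z -14.0 2.0
0 45 y -14.0 13.0 z -14.0 2.0
5 50 y -14.0 14.0 z -14.0 3.0
10 47 y -14.0 13.0 z -14.0 4.0
15 31 y -13.0 12.0 z -13.0 -7.0
20 14 y -7.0 5.0 z -13.0 -8.0
t: 3.18
tcp_pos: [0.4356, 0.2582, 0.0612]
tool_rot: [0.508, 0.492, -0.507, 0.493]
force: [0.6, 0.7, 0.5]
finger_gap: -0.001
```

```bash
python3 -m crank '[0,6,0,0,0, 0,12,0,0,0, 0,18,-1,0,0, 0,23,-1,0,0, 0,28,-1,0,0, 0,33,-1,0,0, 0,38,-1,0,0, 0,43,-1,0,0, 0,46,-1,0,0, 0,46,-1,0,0]'
python3 - <<'E'
from h import *
from station import viewer
s=viewer.snapshot("scene"); np.savez("s3.npz",**s); cv2.imwrite("pics/s3.png",cv2.resize(s["img"][130:330,150:400,::-1],None,fx=3,fy=3))
E
```

```text
t: 4.42
tcp_pos: [0.4818, 0.2569, 0.0603]
tool_rot: [0.508, 0.492, -0.507, 0.493]
force: [-1.4, -0.9, -0.5]
finger_gap: -0.002
```

View pics/s3.png

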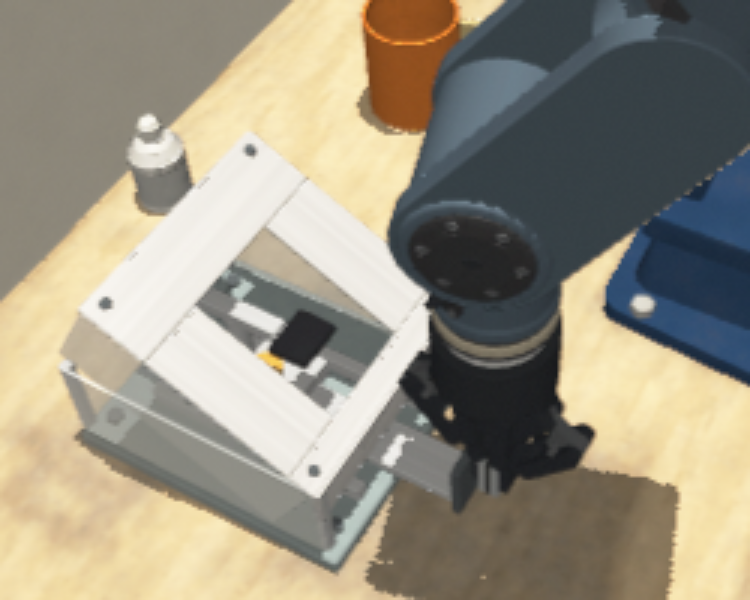

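The finger is on the plate at about (465,480) in this view. The slide is moving in and the bush has moved under the paddle. I'll carry on in small steps.

```bash
python3 -m crank '[0,2,0,0,0, 0,4,0,0,0, 0,6,0,0,0, 0,8,0,0,0, 0,10,0,0,0, 0,11,0,0,0, 0,12,0,0,0, 0,12,0,0,0]'; python3 -m crank '[0,1,0,0,0, 0,1,0,0,0]'; python3 -m crank '[0,1,0,0,0, 0,1,0,0,0]'
```

```text
t: 5.48
tcp_pos: [0.4932, 0.2567, 0.0604]
tool_rot: [0.508, 0.492, -0.507, 0.493]
force: [-2.1, -0.2, 0.7]
finger_gap: -0.0
t: 5.72
tcp_pos: [0.4941, 0.2566, 0.0603]
tool_rot: [0.507, 0.492, -0.507, 0.492]
force: [-1.2, -1.1, 1.7]
finger_gap: -0.001
t: 5.98
tcp_pos: [0.4951, 0.2567, 0.0603]
tool_rot: [0.507, 0.492, -0.507, 0.492]
force: [-1.9, -0.0, 0.3]
finger_gap: -0.001
```

```bash
for i in 1; do python3 -m crank '[0,1,0,0,0, 0,1,0,0,0]'; python3 -m crank '[0,1,0,0,0, 0,1,0,0,0]';  python3 -m crank '[0,1,0,0,0, 0,1,0,0,0]';done
```

```text
t: 6.22
tcp_pos: [0.4961, 0.2567, 0.0603]
tool_rot: [0.507, 0.492, -0.507, 0.492]
force: [-1.5, -1.5, 0.9]
finger_gap: -0.002
t: 6.48
tcp_pos: [0.4971, 0.2567, 0.0603]
tool_rot: [0.507, 0.492, -0.507, 0.492]
force: [-1.0, -1.1, 0.2]
finger_gap: 0.001
t: 6.72
tcp_pos: [0.4981, 0.2567, 0.0603]
tool_rot: [0.507, 0.492, -0.507, 0.492]
force: [-0.6, -1.2, 0.4]
finger_gap: -0.0
```

```bash
python3 -m crank '[0,1,0,0,0, 0,1,0,0,0]'; python3 -m crank '[0,1,0,0,0, 0,1,0,0,0]'
python3 - <<'E'
from h import *
from station import viewer
s=viewer.snapshot("scene"); np.savez("s4.npz",**s); cv2.imwrite("pics/s4.png",cv2.resize(s["img"][180:320,200:380,::-1],None,fx=4,fy=4))
E
```

```text
t: 6.98
tcp_pos: [0.4981, 0.2566, 0.0602]
tool_rot: [-0.507, -0.493, 0.508, -0.492]
force: [-4.3, -1.0, 1.6]
finger_gap: 0.005
t: 7.22
tcp_pos: [0.4982, 0.2566, 0.0602]
tool_rot: [-0.506, -0.493, 0.509, -0.492]
force: [-6.1, -0.2, 3.0]
finger_gap: 0.0
```

View pics/s4.png

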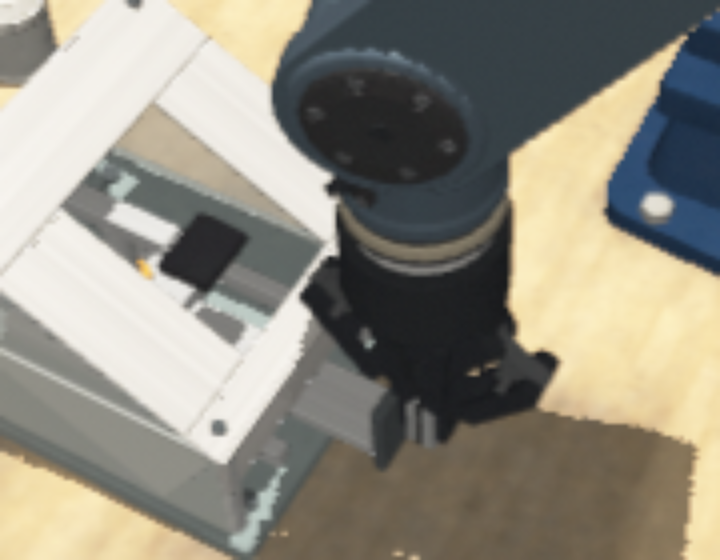

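The plate stopped at TCP x = 0.498, where I predicted home, and the force rose to 6 N. The slide is home, with the plate at about (385,430) and the paddle still up at (205,250). Next I'll back off, rise, and move over the window.

```bash
python3 -m crank '[0,-15,0,0,0, 0,-40,0,0,0, 0,-40,0,50,0, 0,-40,0,110,0, 0,-40,0,160,0, 0,-40,0,190,0, 0,-40,0,190,0]'
python3 -m crank '[0,40,0,0,0, 0,90,-1,0,0, 0,135,-2,0,0, 0,152,-3,0,0, 0,152,-3,0,0, 0,152,-3,0,0]'
python3 - <<'E'
from h import *
from station import viewer
s=viewer.snapshot("scene"); np.savez("s5.npz",**s); cv2.imwrite("pics/s5.png",cv2.resize(s["img"][100:320,150:400,::-1],None,fx=2.7,fy=2.7))
s=viewer.snapshot("top"); np.savez("t5.npz",**s); cv2.imwrite("pics/t5.png",cv2.resize(s["img"][105:235,230:330,::-1],None,fx=4,fy=4))
E
```

```text
t: 8.15
tcp_pos: [0.4621, 0.2576, 0.2533]
tool_rot: [0.51, 0.491, -0.504, 0.494]
force: [0.4, 0.1, -0.2]
finger_gap: 0.005
t: 8.9
tcp_pos: [0.6105, 0.2537, 0.2489]
tool_rot: [-0.507, -0.493, 0.508, -0.492]
force: [0.3, -0.6, -0.1]
finger_gap: 0.001
```

View pics/s5.png

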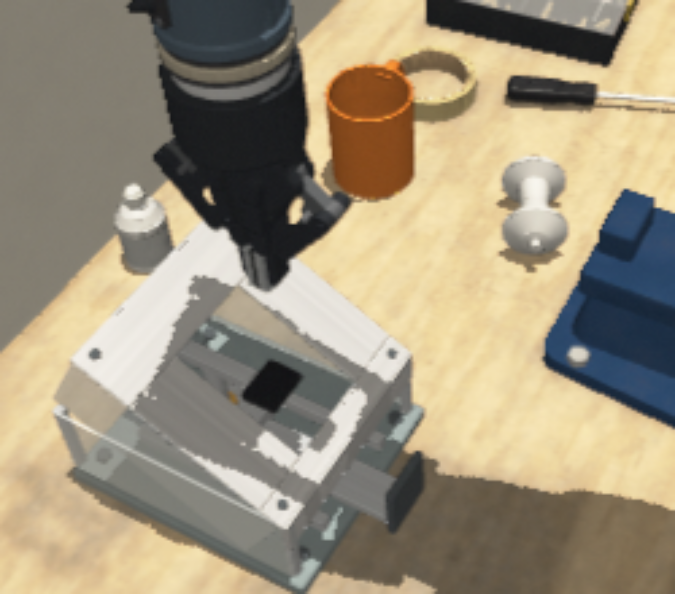

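View pics/t5.png

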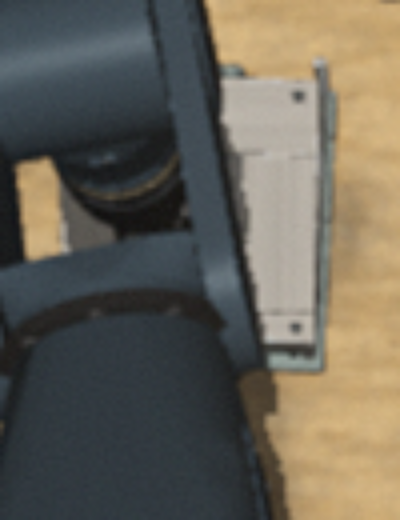

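In the scene view the gripper is above the window, the plate is home at (405,490) and the lever is up with the paddle at (272,385). The arm hides the window in the top view. I'll descend in stages.

```bash
python3 -m crank '[0,1,0,-30,0, 0,1,0,-60,0, 0,1,0,-80,0, 0,1,0,-95,0, 0,1,0,-105,0, 0,1,0,-109,0, 0,1,0,-109,0]'
python3 - <<'E'
from h import *
from station import viewer
s=viewer.snapshot("scene"); np.savez("s6.npz",**s); cv2.imwrite("pics/s6.png",cv2.resize(s["img"][150:320,150:360,::-1],None,fx=3.5,fy=3.5))
E
```

```text
t: 9.88
tcp_pos: [0.6131, 0.2538, 0.1416]
tool_rot: [0.508, 0.492, -0.507, 0.493]
force: [-0.0, -1.0, -0.1]
finger_gap: -0.001
```

View pics/s6.png

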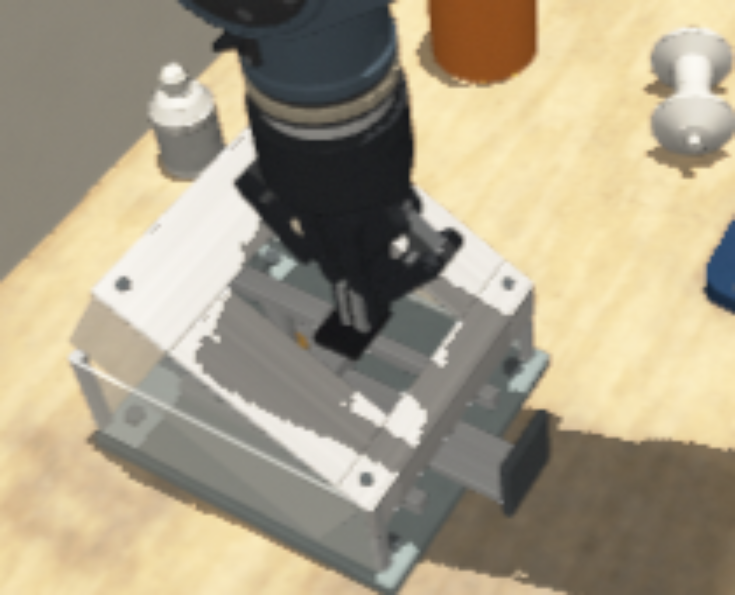

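The fingertips are through the window, just above the paddle at (355,335) in this view. The rear knuckle stays clear of the upper rim, and I expect about 10 mm of clearance at full depth. Now I'll press.

```bash
python3 -m crank '[0,0,0,-4,0, 0,0,0,-8,0, 0,0,0,-11,0, 0,0,0,-13,0, 0,0,0,-15,0, 0,0,0,-17,0, 0,0,0,-19,0, 0,0,0,-20,0, 0,0,0,-20,0]'
python3 -m crank '[0,0,0,-2,0, 0,0,0,-4,0, 0,0,0,-6,0, 0,0,0,-7,0, 0,0,0,-7,0]'
python3 - <<'E'
from h import *
from station import viewer
s=viewer.snapshot("scene"); np.savez("s7.npz",**s); cv2.imwrite("pics/s7.png",cv2.resize(s["img"][150:320,150:360,::-1],None,fx=3.5,fy=3.5))
E
```

```text
t: 11.05
tcp_pos: [0.6129, 0.2537, 0.1212]
tool_rot: [-0.507, -0.492, 0.508, -0.492]
force: [-1.5, -0.7, 2.4]
finger_gap: 0.001
t: 11.68
tcp_pos: [0.6133, 0.2537, 0.1147]
tool_rot: [0.508, 0.492, -0.507, 0.493]
force: [-1.8, -0.9, 5.5]
finger_gap: 0.001
```

View pics/s7.png

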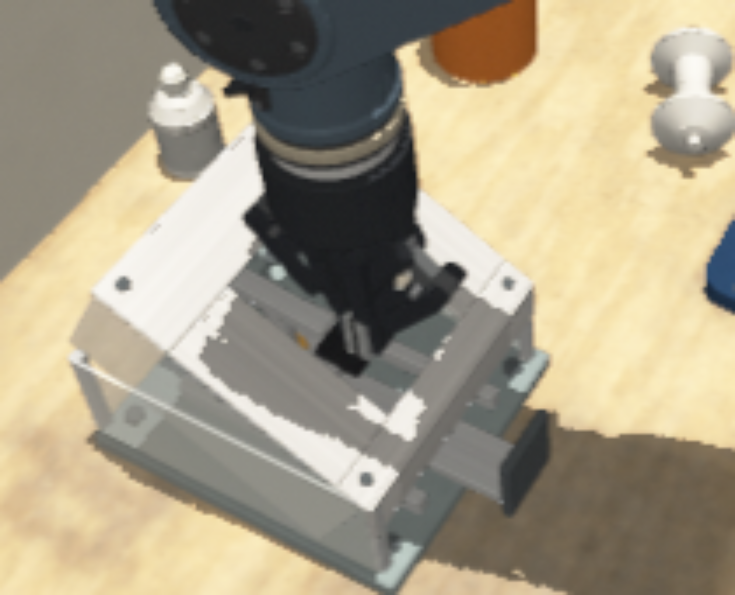

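The paddle is sinking with the tips on it at (350,350), at 5.5 N, and the gripper is clear of the guard.

```bash
python3 -m crank '[0,0,0,-2,0, 0,0,0,-4,0, 0,0,0,-5,0, 0,0,0,-6,0, 0,0,0,-6,0]'
python3 -m crank '[0,0,0,-1,0, 0,0,0,-2,0, 0,0,0,-2,0]'
python3 -m crank '[0,0,0,-1,0, 0,0,0,-1,0]'
python3 - <<'E'
from h import *
from station import viewer
s=viewer.snapshot("scene"); np.savez("s8.npz",**s); cv2.imwrite("pics/s8.png",cv2.resize(s["img"][180:290,190:330,::-1],None,fx=5,fy=5))
E
```

```text
t: 12.35
tcp_pos: [0.614, 0.2537, 0.1091]
tool_rot: [0.508, 0.492, -0.507, 0.493]
force: [-0.3, -1.1, 6.8]
finger_gap: -0.002
t: 12.72
tcp_pos: [0.6142, 0.2537, 0.1072]
tool_rot: [0.508, 0.492, -0.507, 0.493]
force: [-1.1, -1.3, 6.3]
finger_gap: -0.001
t: 12.98
tcp_pos: [0.6144, 0.2537, 0.1063]
tool_rot: [0.508, 0.492, -0.507, 0.493]
force: [0.2, -1.1, 7.4]
finger_gap: -0.002
```

View pics/s8.png

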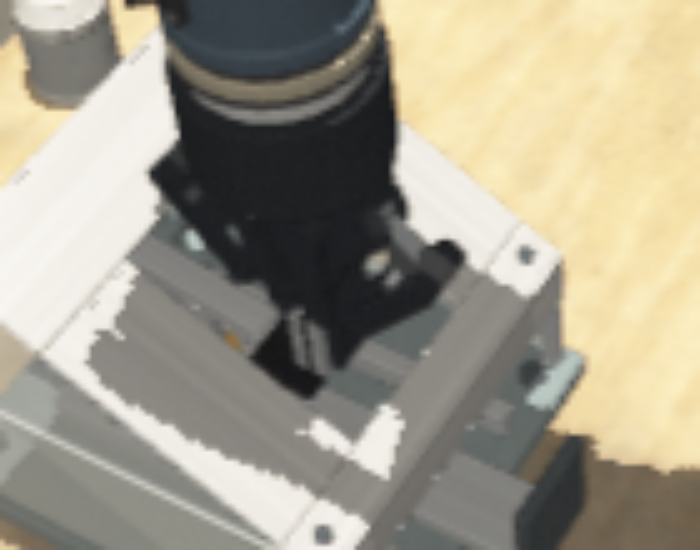

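Run:
```python
from h import *
from station import manip
t=manip.sense()["tcp_pos"]
s=load("s8.npz"); w=cloud(s); hsv=cv2.cvtColor(s["img"],cv2.COLOR_RGB2HSV)
n=np.array([-.5*np.cos(-.03),-.5*np.sin(-.03),.866]); c=np.array([.6236,.2535,.1225])
# sheet offset check
p=w.reshape(-1,3); v=hsv.reshape(-1,3)
d=(p-c)@n
k=(abs(p[:,0]-.64)<.1)&(abs(p[:,1]-.253)<.09)&(v[:,2]>190)&(v[:,1]<40)&(abs(d)<.015)
print("sheet off",np.median(d[k]),k.sum())
k=(p[:,0]>.655)&(p[:,0]<.70)&(abs(p[:,1]-.253)<.035)&(v[:,2]<90)&(p[:,2]>.12)&(p[:,2]<.21)
q=p[k];dd=d[k];o=np.argsort(dd)[:8]; print(np.c_[q[o],dd[o]].round(4))
```

```text
sheet off -0.0006569767005310725 2718
[[0.6554 0.266  0.1438 0.0027]
 [0.6599 0.2653 0.1464 0.0028]
 [0.6616 0.2655 0.1488 0.004 ]
 [0.6569 0.2665 0.1466 0.0044]
 [0.6569 0.2658 0.1488 0.0063]
 [0.6632 0.2652 0.1534 0.0071]
 [0.6609 0.2656 0.1523 0.0074]
 [0.6584 0.2663 0.1514 0.0079]]
```

The knuckle is about 8 mm from the upper rim. I'll shift 3 mm forward and press the last bit.

```bash
python3 -m crank '[0,-2,0,-0.5,0, 0,-3,0,-1,0, 0,-3,0,-1,0]'
python3 -m crank '[0,0,0,-1,0, 0,0,0,-1,0]'
python3 -m crank '[0,0,0,-1,0, 0,0,0,-1,0]'
```

```text
t: 13.4
tcp_pos: [0.614, 0.2537, 0.1063]
tool_rot: [0.51, 0.49, -0.505, 0.495]
force: [2.9, -1.9, 7.0]
finger_gap: 0.0
t: 13.65
tcp_pos: [0.6141, 0.2537, 0.1054]
tool_rot: [0.51, 0.49, -0.505, 0.495]
force: [3.1, -2.6, 6.8]
finger_gap: -0.001
t: 13.9
tcp_pos: [0.6143, 0.2537, 0.1045]
tool_rot: [0.51, 0.49, -0.505, 0.495]
force: [3.5, -1.7, 7.6]
finger_gap: 0.005
```

```bash
python3 -m crank '[0,0,0,-1,0, 0,0,0,-1,0]'
python3 -m crank '[0,0,0,-1,0, 0,0,0,-1,0]'
python3 - <<'E'
from h import *
from station import viewer
s=viewer.snapshot("scene"); np.savez("s9.npz",**s)
p=cloud(s).reshape(-1,3); v=cv2.cvtColor(s["img"],cv2.COLOR_RGB2HSV).reshape(-1,3)
k=(p[:,0]>.655)&(p[:,0]<.70)&(abs(p[:,1]-.253)<.035)&(v[:,2]<90)&(p[:,2]>.12)&(p[:,2]<.21)
q=p[k]; r=np.hypot(q[:,0]-.671,q[:,2]-.150);o=np.argsort(r)[:5]; print(np.c_[q[o],r[o]].round(4))
cv2.imwrite("pics/s9.png",cv2.resize(s["img"][180:290,190:330,::-1],None,fx=5,fy=5))
E
```

```text
t: 14.15
tcp_pos: [0.6145, 0.2537, 0.1036]
tool_rot: [0.51, 0.49, -0.504, 0.495]
force: [2.6, -1.8, 7.8]
finger_gap: -0.003
t: 14.4
tcp_pos: [0.6146, 0.2537, 0.1034]
tool_rot: [0.51, 0.49, -0.504, 0.495]
force: [2.2, -2.2, 11.9]
finger_gap: 0.0
[[0.6752 0.2613 0.1515 0.0045]
 [0.6679 0.2649 0.1535 0.0047]
 [0.6695 0.2651 0.1558 0.006 ]
 [0.6647 0.2662 0.1537 0.0073]
 [0.6635 0.2655 0.1507 0.0075]]
```

View pics/s9.png

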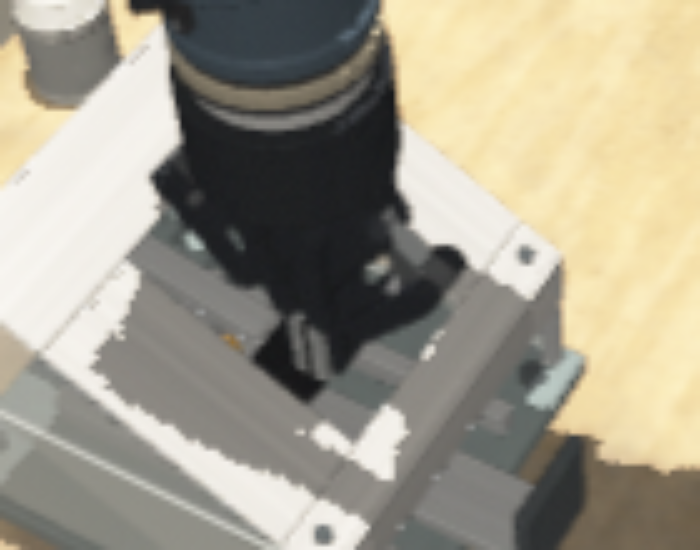

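The force jumped from 7.8 to 11.9 N while the height stalled at tip z of about 0.078, which means the lever is at its stop. The paddle is at (285,360) and the knuckle still clears the upper rim. I'll make one small confirming press, then lift straight out.

```bash
python3 -m crank '[0,0,0,-1,0, 0,0,0,-1,0, 0,0,0,-1,0]'
python3 -m crank '[0,0,0,3,0, 0,0,0,8,0, 0,0,0,14,0, 0,0,0,22,0, 0,0,0,30,0, 0,0,0,40,0, 0,0,0,60,0, 0,0,0,90,0, 0,0,0,140,0, 0,0,0,150,0]'
python3 -m crank '[0,-50,0,20,0, 0,-100,40,20,0, 0,-140,80,20,0, 0,-180,120,20,0, 0,-180,120,20,0, 0,-180,120,20,0]'
python3 - <<'E'
from h import *
from station import viewer
for n in("scene","top"):
    s=viewer.snapshot(n); np.savez(n+"10.npz",**s); cv2.imwrite(f"pics/{n}10.png",s["img"][:,:,::-1])
E
```

```text
t: 14.82
tcp_pos: [0.6147, 0.2537, 0.1032]
tool_rot: [0.511, 0.49, -0.504, 0.495]
force: [0.3, -2.2, 14.7]
finger_gap: 0.001
t: 16.08
tcp_pos: [0.6107, 0.2542, 0.2528]
tool_rot: [0.509, 0.492, -0.506, 0.493]
force: [0.1, 0.6, -0.6]
finger_gap: -0.002
t: 16.82
tcp_pos: [0.4293, 0.3733, 0.2684]
tool_rot: [-0.506, -0.493, 0.508, -0.493]
force: [0.1, -0.7, -0.6]
finger_gap: -0.0
```

View pics/scene10.png

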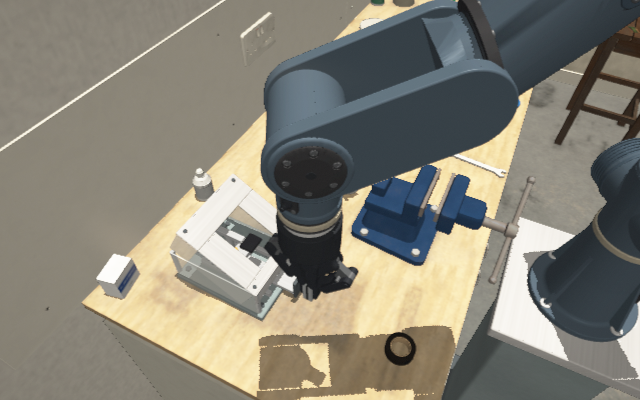

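View pics/top10.png

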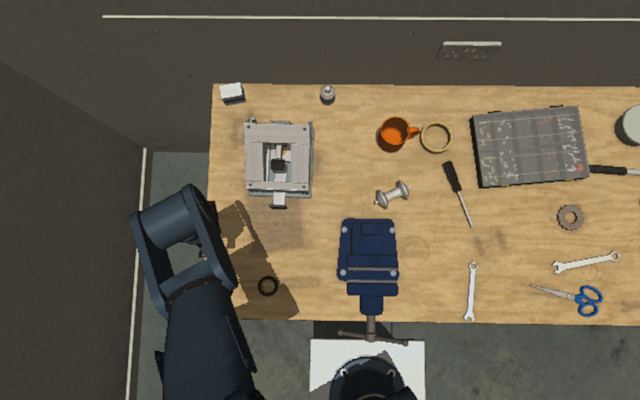

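The top view shows the plate in at (278,204), the paddle back at (279,165), and the hub, mug and tape where they started. I'll check the numbers.

Run:
```python
from h import *
s=load("top10.npz"); w=cloud(s); hsv=cv2.cvtColor(s["img"],cv2.COLOR_RGB2HSV)
near=(abs(w[...,0]-.623)<.03)&(abs(w[...,1]-.253)<.03)&(hsv[...,2]<60)&(w[...,2]>.07)
print("paddle",w[near].mean(0),near.sum())
m=(abs(w[...,0]-.51)<.03)&(abs(w[...,1]-.255)<.035)&(hsv[...,2]<90)&(w[...,2]>.05)
p=w[m]; print("plate",p.mean(0),p.min(0),p.max(0),len(p))
c=s["img"][105:235,230:330,::-1]; cv2.imwrite("pics/t11.png",cv2.resize(c,None,fx=4.5,fy=4.5,interpolation=cv2.INTER_CUBIC))
```

```text
paddle [0.62250969 0.25295457 0.10474656] 129
plate [0.51362878 0.25542582 0.06436662] [0.51010668 0.23496167 0.05084973] [0.51678348 0.27680287 0.07159231] 45
```

View pics/t11.png

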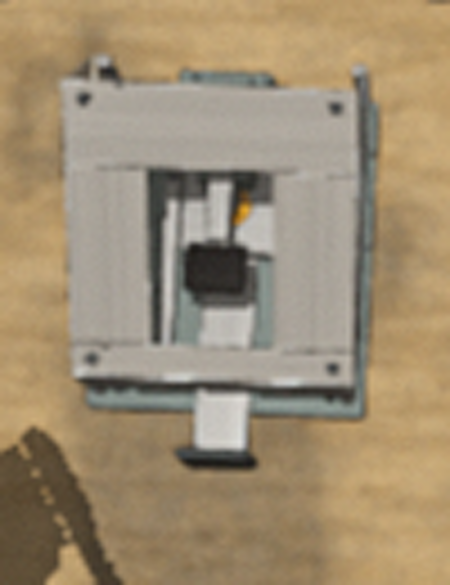

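The enlarged view shows the plate home at (217,457), the paddle up at (217,270), and the bush under the lever at (242,208). Everything agrees, so I'll hand in.

```bash
python3 -c "
from station import workorder
print(workorder.sign_off())"
```

```text
the job is handed in; nothing more can be done
None
```

The slide is home, the lever was pressed to its stop and has come back up, and the job is handed in at about 17 s of the 48 s allowed. I worked with the fingers shut and the jaw line along the press's x axis.

- **Slide:** It stopped at TCP x 0.498 with about 6 N. The last top view puts the plate face at x ≈ 0.51, against 0.512 expected for home.
- **Lever:** The force rose from 7.8 to 14.7 N while the tips stalled about 27 mm below the paddle's rest height, so I took that as the stop. After lifting out, the paddle is back at 105 mm.
- **Guard:** I saw no sign of contact. The closest estimate was about 4.5 mm between a gripper knuckle and the window's upper rim, from camera depth good to a few millimetres.
- **Other items:** The hub, mug and tape look unmoved in the top view. The arm ended clear of everything.

**Not confirmed or as planned:**
- **Bush:** I did not measure how far it went in. That it is seated is inferred from the full lever stroke with the slide home.
- **Last press:** A 3 mm forward shift did not take effect because the tips stuck on the paddle, with about 3 N sideways.

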